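Set a camshaft on V-rests for a run-out check

TASK

Set the camshaft up on the green run-out bench: first slide the movable V-rest along its bed by its black grip until the two rests stand as far apart as the camshaft's two polished end journals, then lay the camshaft gently down across the rests, so that each V carries one end journal over the rest's whole thickness (either way round will do). Do not drop it in, and leave the bearing, the spanner and the roll of tape where they are.

Things in the scene. Friction and masses are not known exactly. Their poses are not given: they have to be found in the camera images.
- camshaft: loose steel camshaft, 204 mm long, 0.55 kg; y = its axis of rotation, origin on the axis midway between the end journals. Along y: bright centre journal, diameter 24, -20 to +20 (grip it here); on either side two lobes between 25 and 54 (round part diameter 28, noses reach 24 from the axis). Starts lying on its lobes' flat flanks, axis level, 14 mm above the table
- journal_a (a point): middle, on the axis, of the polished end journal at the sprocket-flange end (camshaft y = +75 mm); journal diameter 22, 30 mm long (y = 60 to 90) between collars of diameter 26; beyond it the flange, diameter 26, to 98, and a spigot to 104
- journal_b (a point): middle, on the axis, of the other polished end journal (y = -75 mm, so 150 mm from journal_a), also diameter 22, 30 mm long between collars of diameter 26; a stub beyond it ends at y = -100
- bench: fixed run-out bench: green bed 90 mm wide (x), 350 long (y = -185 to +165), origin on the table at its middle, z up; bed top 17 mm, guide bar to 22.5. Fixed V-rest at y = -75; dial gauge 141 mm high on a column parked at y = -155. Scale on the bed's front edge: a line each 10 mm, long lines 50 apart; the middle long line is 150 mm from the fixed rest
- fixed_seat (a point): where the axis of a 22 mm journal lies when seated in the fixed V, at the middle of the rest's thickness, 75 mm above the table; axes as the bench's. The rest is a steel Y, 12 mm thick along y, with a 90 degree V open upward: V bottom at 59 mm, arm tips at 82 mm height, reaching 28 mm to either side in x
- sliding_rest (a joint): position of the sliding V-rest along the bed, 0 to 0.100 m, grows toward the bench's +y (away from the fixed rest); the distance between the two V-rests is 0.090 m plus this value. Slides with about 3 N and stays where it is left
- sliding_seat (a point): the same point as fixed_seat, for the sliding V-rest
- slide_grip (a point): point on the axis of the sliding rest's black upright round grip, 16 mm in diameter, 56 mm above the table, 55 mm in front of the V (bench -x); the grip runs from 41 to 70 mm above the table, the green lug under it is at 35 mm
- bearing: ball bearing, ring of 47 mm diameter, 14 mm high, loose on the table in front; origin at the centre of its underside; bystander
- spanner: slim combination spanner, 143 x 28 x 5 mm, loose on the table; origin at the centre of its underside; bystander
- tape_roll: roll of black tape, 55 mm diameter, 19 mm high, lying flat and loose on the table; origin at the centre of its underside; bystander

How it is judged:
By the outcome, as a careful person would: the job done as asked, in the order asked, and still so for the second after the job is handed in, with the robot touching nothing.
It also fails if it takes over 58 s, if anything falls off the work surface, if the arm or the gripper's body presses on something with over 40 N, if the wrist force passes 120 N, or if a joint passes its speed limit or range.

ROBOT

A 6-joint arm with a two-finger parallel gripper is mounted at the origin on a cart in front of the work surface, level with it; the furniture and walls round the work are solid. World frame = base frame: x ahead of the robot, y to its left, z up, the work surface at z = 0. Lengths are in m, angles in rad, forces in N, time in s.
With the tool pointing down it reaches from about 0.3 to 1 m from the base axis. Payload 5.1 kg.
Tool frame: the origin (TCP) lies on the front face of the gripper's body, between the roots of the fingers; the fingertips stand 78 mm ahead of it and the grasp point (between the pads) lies 59 mm ahead of it; y points along the fingers, x is the direction in which the jaws open and shut, and the axes are right-handed (so a half turn about y gives the same grasp; the last joint's range is limited). The gripper opens to 95 mm and grips with 3 to 60 N. Pads are 20 mm wide; open, the fingers measure 119 mm over their backs; the gripper's body (75 mm by 180 mm) begins 59 mm behind the grasp point.
Start: joints at [1.039, 0.124, 1.65, -0, 1.367, -0.083], TCP at [0.282, 0.586, 0.292] pointing down, gripper open.
Joint ranges: [-2.61, 2.61], [-1.02, 2.33], [0.03, 2.71], [-1.35, 4.49], [0.32, 2.68], [-2.91, 2.91]. Speed limits (rad/s): [2.57, 2.57, 3.14, 3.14, 3.14, 3.14].

INTERFACE

Orientations are given as a 3x3 rotation matrix whose columns are the frame's x, y, z axes.
In Python, from workcell import r gives the robot as it stands.
- The arm moves only by the tool arm_command, never from a script. Its arguments are lists of equal length, an entry for each row: "slide": the shift along the tool's x, y, z in mm, a list of three; "turn": the turn, a rotation vector about the tool's x, y, z in rad, a list of three; "grip": the finger opening in mm, from 0 to 95.1. A call has 1 to 12 rows; each row is the pose to reach, as a shift and turn from the pose measured when the call began, along the tool's axes at that moment; what a row does not reach only later rows make up. A row lasts 1/8 s, in which the tool goes at most 62.5 mm and 10.7 degrees, less where a joint would pass 70% of its speed; a pose out of reach is approached as far as the arm can. A call with a gripper value outside its range is refused whole. The fingers move at their own pace and stop on an object; the grip force is fixed at half the most. Time passes only in rows, so rows that repeat a pose let the fingers close. It gives the time, the measured TCP pose, the force and the opening at its end, in the units of the state.
- r.state(): the state, without advancing time (a new reading comes with each control period).
- r.read_camera(name): name is "scene" or "side" or "wrist"; returns a dict with "image" (400x640x3 uint8, red, green, blue), "fov_y" (degrees; the focal length in pixels is half the picture's height over the tangent of half this angle, whatever the lens; pixels are square), "cx", "cy" (the principal point, pixels), "world_to_cam" (4x4, takes a point from world to camera coordinates); the wrist camera has in their place "hand_eye" (4x4, takes a point from camera to tool coordinates, whose origin is the TCP and whose axes are the tool frame's). Camera axes: x right, y down, z forward; pixel columns grow to the right and rows downward; lengths in m; the calibration is good to about 2 mm. The wrist camera is an equidistant fisheye: a pixel r from the principal point sees the ray r / f radians off the axis. A picture is of the moment at which its call begins: read the wrist's pose just before it. There is no depth.
- r.job_done(): hands the job in, once; it reports no verdict.
The state is a dict: "clock": time; "joint_positions": joint angles; "joint_vel": joint speeds; "joint_torque": joint torques, N m; "tcp_pos": TCP position; "orientation": TCP orientation; "contact_force": force on the tool from outside, world axes, zero at the start; "moment": the same for the moment, N m; "width": finger opening in m.
Only numpy, scipy, OpenCV 4.12 (cv2) and the standard library are available. Lean on these libraries where they do the work, as an engineer would, in place of code of your own. Each camera call takes 0.05 s, during which the arm holds its last target. There are 200 camera calls.

## Working session

There is one attempt and no reset: what is moved stays moved. The work goes in short steps, Python scripts to look and compute and a tool call to move; the robot and the scene stay as the last step left them, time stands still between calls to the robot, and variables do not carry over. Pictures are saved under pics/ and viewed, about 8 in all and at most 12, crops included, and the job is handed in when it is done.

Besides the shell and the picture viewer there is one more tool, called after ">>>" by a JSON object that holds its "fn" and its "kwargs". arm_command: Moves the arm, as the interface text tells. Its arguments: {"type":"object","properties":{"slide":{"type":"array"},"turn":{"type":"array"},"grip":{"type":"array"}},"required":["slide","turn","grip"]}

```bash
mkdir -p pics; ls; cat > h.py <<'E'
import numpy as np, cv2
from workcell import r
np.set_printoptions(precision=4,suppress=True)
def cam(n):
    s=r.state(); c=r.read_camera(n); im=c["image"]
    f=im.shape[0]/2/np.tan(np.radians(c["fov_y"])/2)
    if n=="wrist":
        T=np.eye(4);T[:3,:3]=s["orientation"];T[:3,3]=s["tcp_pos"]
        M=T@np.array(c["hand_eye"])
    else: M=np.linalg.inv(np.array(c["world_to_cam"]))
    return dict(n=n,im=im,f=f,cx=c["cx"],cy=c["cy"],M=M)
def ray(c,u,v):
    x,y=(u-c["cx"]),(v-c["cy"])
    if c["n"]=="wrist":
        q=np.hypot(x,y)+1e-9;t=q/c["f"];d=np.array([np.sin(t)*x/q,np.sin(t)*y/q,np.cos(t)])
    else: d=np.array([x/c["f"],y/c["f"],1.]);d/=np.linalg.norm(d)
    return c["M"][:3,3],c["M"][:3,:3]@d
def plane(c,u,v,z):
    o,d=ray(c,u,v);return o+d*(z-o[2])/d[2]
def tri(*obs):
    A=np.zeros((3,3));b=np.zeros(3);L=[]
    for c,u,v in obs:
        o,d=ray(c,u,v);P=np.eye(3)-np.outer(d,d);A+=P;b+=P@o;L.append((o,P))
    p=np.linalg.solve(A,b);return p,[1e3*np.linalg.norm(P@(p-o)) for o,P in L]
def proj(c,p):
    q=np.linalg.inv(c["M"])@np.append(p,1)
    if c["n"]=="wrist":
        h=np.hypot(q[0],q[1]);t=np.arctan2(h,q[2])*c["f"];return c["cx"]+t*q[0]/h,c["cy"]+t*q[1]/h
    return c["cx"]+c["f"]*q[0]/q[2],c["cy"]+c["f"]*q[1]/q[2]
def save(c,name): cv2.imwrite("pics/"+name+".png",c["im"][:,:,::-1])
E
python3 - <<'E'
from h import *
import pickle
s=r.state();print(s["clock"],s["tcp_pos"],s["orientation"],s["width"])
d={}
for n in("scene","side","wrist"):
    c=cam(n);d[n]=c;save(c,n+"0");print(n,c["f"],c["cx"],c["cy"],c["M"])
pickle.dump(d,open("c0.pkl","wb"))
E
```

```text
pics
0.0 [0.2818 0.5852 0.291 ] [[ 0.4338 -0.001  -0.901 ]
 [ 0.901  -0.0018  0.4338]
 [-0.002  -1.      0.0002]] 0.09461352735173112
scene 429.86691414242677 321.8811602117393 197.96037343838196 [[ 0.5265 -0.5671  0.6334 -0.1478]
 [-0.8502 -0.3475  0.3955 -0.3446]
 [-0.0042 -0.7467 -0.6651  0.7808]
 [ 0.      0.      0.      1.    ]]
side 468.6746470381511 326.27185675120853 198.92846675746364 [[ 0.9289 -0.1926  0.3163  0.0848]
 [-0.3697 -0.5321  0.7617 -0.9693]
 [ 0.0216 -0.8245 -0.5655  0.8709]
 [ 0.      0.      0.      1.    ]]
wrist 309.70691628693146 315.38323433328515 196.4623756220905 [[ 0.4343  0.8608  0.2654  0.2065]
 [ 0.9008 -0.4143 -0.1302  0.6215]
 [-0.0021  0.2956 -0.9553  0.3829]
 [ 0.      0.      0.      1.    ]]
```

View pics/scene0.png

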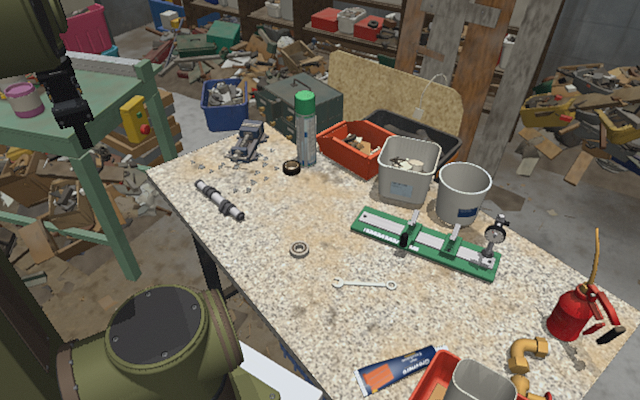

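View pics/side0.png

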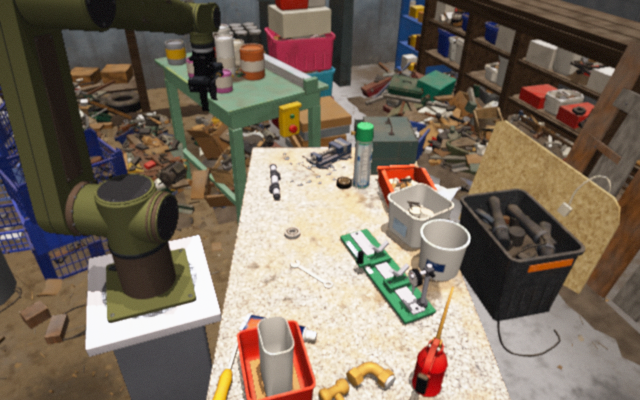

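View pics/wrist0.png

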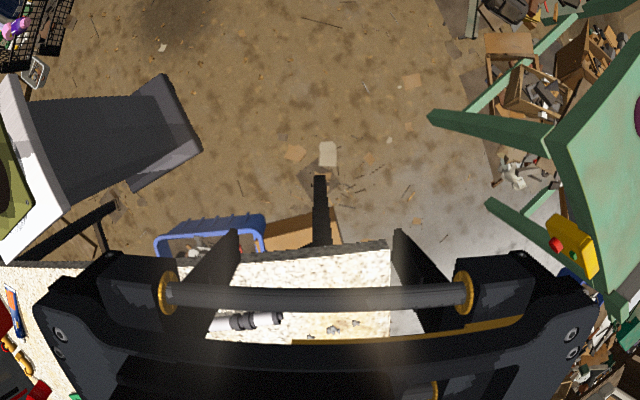

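```bash
python3 - <<'E'
from h import *
import pickle
d=pickle.load(open("c0.pkl","rb"))
def crop(n,u,v,w,h,k): 
    i=d[n]["im"][v:v+h,u:u+w,::-1]; return cv2.resize(i,(w*k,h*k),interpolation=cv2.INTER_CUBIC)
C=np.zeros((600,800,3),np.uint8)
def put(i,x,y): C[y:y+i.shape[0],x:x+i.shape[1]]=i[:600-y,:800-x]
put(crop("scene",345,200,160,85,3),0,0)      # 480x255
put(crop("side",335,222,105,105,3),484,0)   #315
put(crop("scene",185,170,65,56,5),0,260)    #325x280
put(crop("side",260,155,30,50,5),330,320)
cv2.imwrite("pics/comp.png",C)
E
```

```text
(no output)
```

View pics/comp.png

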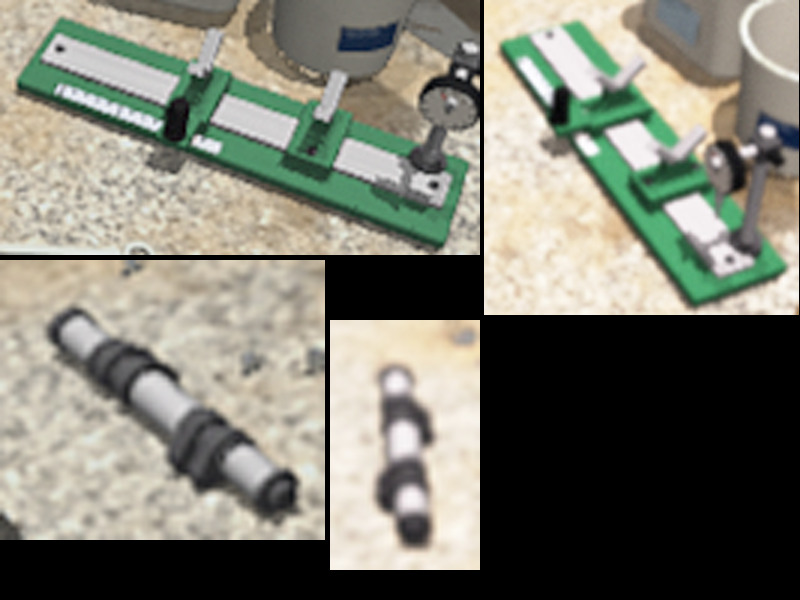

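```bash
python3 - <<'E'
from h import *
import pickle
from scipy.optimize import least_squares
d=pickle.load(open("c0.pkl","rb"));S,D=d["scene"],d["side"]
print("grip",tri((S,404,239.3),(D,360.3,257)))
for n,a,b in(("end1",(197.4,183.6),(273.4,166)),("end2",(240.6,216.4),(276.6,197)),("mid",(218,198.4),(275,179))):
    print(n,tri((S,*a),(D,*b)),plane(S,*a,.014),plane(D,*b,.014))
cs=[((-45,165),(351,228.3),(340.3,237)),((45,165),(363.3,206.7),(367,229.3)),((45,-185),(500.3,253.3),(435.3,310.3)),((-45,-185),(493.8,279),(406,322))]
for l,a,b in cs: print(l,tri((S,*a),(D,*b)),plane(S,*a,.017)[:2],plane(D,*b,.017)[:2])
E
```

```text
grip (array([ 0.5272, -0.146 ,  0.0498]), [np.float64(1.3096646948057051), np.float64(1.3096646948057071)])
end1 (array([0.4638, 0.4531, 0.0046]), [np.float64(3.693505978151477), np.float64(3.693505978151372)]) [0.4522 0.4395 0.014 ] [0.463  0.4434 0.014 ]
end2 (array([0.4182, 0.2564, 0.0087]), [np.float64(0.8350257813584052), np.float64(0.835025781358324)]) [0.4134 0.2516 0.014 ] [0.4169 0.25   0.014 ]
mid (array([0.4401, 0.3522, 0.0137]), [np.float64(3.8064069159223366), np.float64(3.8064069159223504)]) [0.4354 0.3481 0.014 ] [0.4434 0.3572 0.014 ]
(-45, 165) (array([ 0.531 , -0.0064,  0.0089]), [np.float64(2.033243236798457), np.float64(2.0332432367985787)]) [ 0.5214 -0.0112] [ 0.5288 -0.0132]
(45, 165) (array([0.6245, 0.0074, 0.0019]), [np.float64(1.91049056067592), np.float64(1.9104905606760687)]) [ 0.607  -0.0006] [ 0.6171 -0.0074]
(45, -185) (array([ 0.6365, -0.3466,  0.013 ]), [np.float64(0.2925929310798917), np.float64(0.2925929310797915)]) [ 0.632  -0.3467] [ 0.6343 -0.3492]
(-45, -185) (array([ 0.5512, -0.3542,  0.0148]), [np.float64(0.19014052052422722), np.float64(0.19014052052422217)]) [ 0.5494 -0.3541] [ 0.5498 -0.3559]
```

```bash
cat >> h.py <<'E'
def rows(p,yaw=None):
    "slide(mm) and turn to bring TCP to world p with jaw direction at yaw deg, tool down"
    from scipy.spatial.transform import Rotation as R
    s=r.state();O=np.array(s["orientation"]);t=O.T@(np.array(p)-s["tcp_pos"])*1e3
    if yaw is None: v=np.zeros(3)
    else:
        a=np.radians(yaw);x=[np.cos(a),np.sin(a),0];y=[0,0,-1];T=np.c_[x,y,np.cross(x,y)]
        v=R.from_matrix(O.T@T).as_rotvec()
    print("t",s["clock"],"slide",t.round(1),"turn",v.round(4),"F",np.array(s["contact_force"]).round(1),"w",s["width"])
E
python3 - <<'E'
from h import *
import pickle
d=pickle.load(open("c0.pkl","rb"));S,D=d["scene"],d["side"]
rows((.57,-.17,.28),93.5)
# cup rim near/far, base
print(plane(S,461,222,0),plane(D,440,276,0), "rim",tri((S,438,172),(D,421,232)),tri((S,490,172),(D,468,234)),tri((S,464,196),(D,437,249)))
E
```

```text
t 0.15 slide [-555.4   12.1 -587.3] turn [-0.0006 -0.5099 -0.0016] F [-0.1 -0.2 -0.2] w 0.09498985109998298
[ 0.7035 -0.2333  0.    ] [ 0.7233 -0.2378  0.    ] rim (array([ 0.7067, -0.151 ,  0.1076]), [np.float64(15.234350680959526), np.float64(15.234350680959539)]) (array([ 0.7654, -0.2553,  0.138 ]), [np.float64(5.983767953226993), np.float64(5.983767953227017)]) (array([ 0.7081, -0.2215,  0.0831]), [np.float64(2.29595931968544), np.float64(2.2959593196852577)])
```

>>> {"fn": "arm_command", "kwargs": {"slide": [[-555,12,-587],[-555,12,-587],[-555,12,-587],[-555,12,-587],[-555,12,-587],[-555,12,-587],[-555,12,-587],[-555,12,-587],[-555,12,-587],[-555,12,-587],[-555,12,-587],[-555,12,-587]], "turn": [[0,-0.51,0],[0,-0.51,0],[0,-0.51,0],[0,-0.51,0],[0,-0.51,0],[0,-0.51,0],[0,-0.51,0],[0,-0.51,0],[0,-0.51,0],[0,-0.51,0],[0,-0.51,0],[0,-0.51,0]], "grip": [95,95,95,95,95,95,95,95,95,95,95,95]}}

```text
clock: 1.65
tcp_pos: [0.5492, -0.1165, 0.2808]
orientation: [[-0.061, -0.001, -0.998], [0.998, -0.001, -0.061], [-0.001, -1.0, 0.001]]
contact_force: [0.0, -0.1, 0.4]
width: 0.0948
```

```bash
python3 -c "
from h import *
rows((.57,-.17,.28),93.5)"
```

```text
t 1.65 slide [-54.7   0.8 -17.5] turn [-0.0008 -0.0003 -0.0011] F [ 0.  -0.1  0.4] w 0.09483815058742641
```

>>> {"fn": "arm_command", "kwargs": {"slide": [[-55,0,-18],[-55,0,-18],[-55,0,-18]], "turn": [[0,0,0],[0,0,0],[0,0,0]], "grip": [95,95,95]}}

```text
clock: 2.02
tcp_pos: [0.5702, -0.1702, 0.2802]
orientation: [[-0.06, -0.002, -0.998], [0.998, -0.0, -0.06], [-0.0, -1.0, 0.002]]
contact_force: [-0.2, 0.8, -0.8]
width: 0.0948
```

```bash
python3 - <<'E'
from h import *
import pickle
c=cam("wrist");print(r.state()["tcp_pos"],r.state()["joint_vel"]);save(c,"w1");pickle.dump(c,open("w1.pkl","wb"))
E
```

```text
[ 0.5702 -0.1696  0.2805] [ 0.0162 -0.014   0.0054 -0.0006 -0.0023 -0.0012]
```

View pics/w1.png

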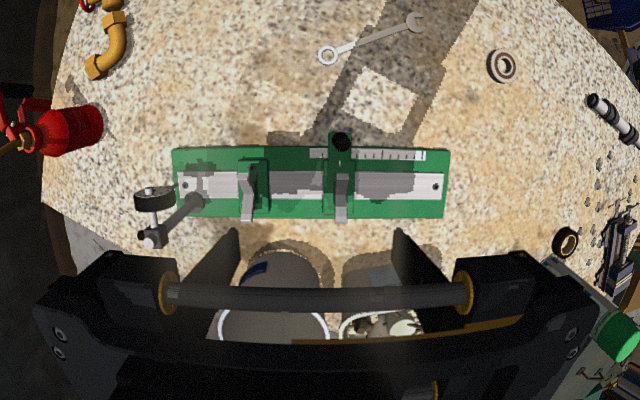

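```bash
python3 - <<'E'
from h import *
import pickle
c=pickle.load(open("w1.pkl","rb"));im=c["im"]
a=cv2.resize(im[125:235,165:310,::-1],None,fx=5.5,fy=5.5,interpolation=cv2.INTER_CUBIC)[:,:800]
b=cv2.resize(im[125:235,310:455,::-1],None,fx=5.5,fy=5.5,interpolation=cv2.INTER_CUBIC)[:,:800]
cv2.imwrite("pics/w1z.png",cv2.resize(np.vstack([a,b]),(int(a.shape[1]*600/(2*a.shape[0])),600)))
h=cv2.cvtColor(im,cv2.COLOR_RGB2HSV);m=cv2.inRange(h,(60,90,20),(90,255,255))
n,l,st,ce=cv2.connectedComponentsWithStats(m)
sel=np.zeros_like(m)
for i in range(1,n):
    x,y,w,hh,A=st[i]
    if A>15 and 165<ce[i][0]<455 and 130<ce[i][1]<225: sel[l==i]=255
pts=cv2.findNonZero(sel);hull=cv2.convexHull(pts)
print(cv2.approxPolyDP(hull,4,True)[:,0])
# black grip
k=cv2.inRange(im,(0,0,0),(35,35,35));k[:,:325]=0;k[:,358:]=0;k[:128]=0;k[158:]=0
n,l,st,ce=cv2.connectedComponentsWithStats(k);print(st,ce)
E
```

```text
[[442 216]
 [189 215]
 [177 204]
 [172 150]
 [329 133]
 [446 150]]
[[     0      0    640    400 255718]
 [   332    132     19     20    282]] [[319.4765 199.564 ]
 [340.7801 141.4397]]
```

View pics/w1z.png

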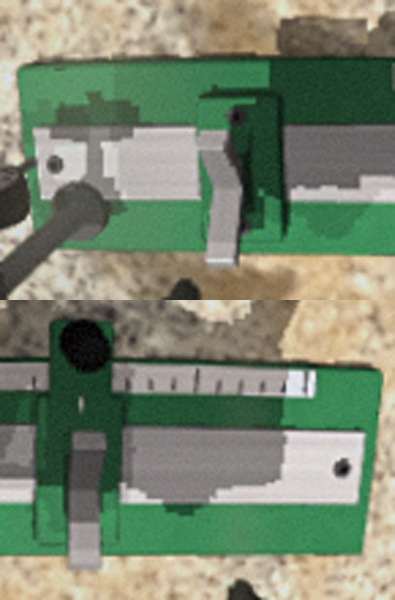

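```bash
python3 - <<'E'
from h import *
import pickle
from scipy.optimize import least_squares
c=pickle.load(open("w1.pkl","rb"));S=pickle.load(open("c0.pkl","rb"))["scene"];D=pickle.load(open("c0.pkl","rb"))["side"]
L=np.array([[-45,-185],[45,-185],[-45,165],[45,165]])/1e3
UV=[(172.3,148.8),(178.9,216.3),(450.1,150.3),(443.1,217.8)]
W=np.array([plane(c,*u,.017)[:2] for u in UV]);print(W)
def tf(q,L): a=q[2];return q[:2]+L@np.array([[np.cos(a),np.sin(a)],[-np.sin(a),np.cos(a)]])
s=least_squares(lambda q:(tf(q,L)-W).ravel(),[.58,-.17,.05]);q=s.x;print(q,np.degrees(q[2]),s.fun*1e3)
pickle.dump(q,open("bench.pkl","wb"))
def loc(p): 
    a=q[2];d=p[:2]-q[:2];return 1e3*np.array([np.cos(a)*d[0]+np.sin(a)*d[1],-np.sin(a)*d[0]+np.cos(a)*d[1],p[2]])
for n,u,z in(("grip top",(340.8,141.4),.07),("fix front",(242.7,173.4),.082),("fix back",(246.4,221),.082),("sl front",(342.3,173.8),.082),("sl back",(341.2,222.9),.082),("tick75",(382.2,154.3),.017)):
    p=plane(c,*u,z);print(n,p,loc(p))
p,e=tri((c,340.8,141.4),(S,404.5,233),(D,360.5,252.5));print("tri top",p,e,loc(p))
print("corner tri",[tri((c,*UV[3]),(S,363.3,206.7),(D,367,229.3)),tri((c,*UV[0]),(S,493.8,279),(D,406,322))])
E
```

```text
[[ 0.5446 -0.35  ]
 [ 0.6337 -0.3464]
 [ 0.5265 -0.0071]
 [ 0.6148 -0.0011]]
[ 0.5794 -0.1662  0.0538] 3.081690963362682 [-0.2502 -3.3156  0.5409 -2.0538 -0.8977  3.2604  0.6069  2.109 ]
grip top [ 0.5217 -0.1486  0.07  ] [-56.6739  20.6759  70.    ]
fix front [ 0.5565 -0.2426  0.082 ] [-26.9261 -75.0974  82.    ]
fix back [ 0.6063 -0.2392  0.082 ] [ 22.9509 -74.3932  82.    ]
sl front [ 0.5515 -0.1458  0.082 ] [-26.759   21.8715  82.    ]
sl back [ 0.6022 -0.1425  0.082 ] [24.0343 22.3834 82.    ]
tick75 [ 0.5393 -0.0938  0.017 ] [-36.1569  74.4668  17.    ]
tri top [ 0.5237 -0.1479  0.0708] [np.float64(2.190752424916412), np.float64(2.384344673355097), np.float64(2.421369549978627)] [-54.6358  21.1961  70.7857]
corner tri [(array([0.6213, 0.0054, 0.0044]), [np.float64(1.8397922648738907), np.float64(1.3022089406372919), np.float64(3.074652997959216)]), (array([ 0.5486, -0.3535,  0.0151]), [np.float64(4.167363094450918), np.float64(1.9333325231014131), np.float64(2.440337335785257)])]
```

```bash
python3 -c "
from h import *
rows((.523,-.148,.119),93.1)"
```

```text
t 2.075 slide [ 24.5 161.5  45.5] turn [-0.0015  0.0072 -0.0005] F [-0.4  0.5  0.6] w 0.09493554786190338
```

>>> {"fn": "arm_command", "kwargs": {"slide": [[24,60,45],[24,110,45],[24,140,45],[24,161,45],[24,161,45],[24,161,45],[24,161,45],[24,161,45],[24,161,45],[24,161,45]], "turn": [[0,0.007,0],[0,0.007,0],[0,0.007,0],[0,0.007,0],[0,0.007,0],[0,0.007,0],[0,0.007,0],[0,0.007,0],[0,0.007,0],[0,0.007,0]], "grip": [95,95,95,95,95,5,5,5,5,5]}}

```text
clock: 3.32
tcp_pos: [0.5236, -0.1486, 0.1196]
orientation: [[-0.054, -0.001, -0.999], [0.999, -0.001, -0.054], [-0.001, -1.0, 0.001]]
contact_force: [0.1, -0.9, 0.5]
width: 0.0503
```

>>> {"fn": "arm_command", "kwargs": {"slide": [[0,0,0],[0,0,0],[0,0,0],[0,0,0],[0,0,0],[0,0,0]], "turn": [[0,0,0],[0,0,0],[0,0,0],[0,0,0],[0,0,0],[0,0,0]], "grip": [5,5,5,5,5,5]}}

```text
clock: 4.08
tcp_pos: [0.5235, -0.1483, 0.1196]
orientation: [[-0.054, -0.001, -0.999], [0.999, 0.0, -0.054], [0.0, -1.0, 0.001]]
contact_force: [-0.2, 2.6, 0.1]
width: 0.0154
```

>>> {"fn": "arm_command", "kwargs": {"slide": [[6,0,0],[14,0,0],[22,0,0],[30,0,0],[38,0,0],[46,0,0],[52,0,0],[54,0,0],[54,0,0],[54,0,0]], "turn": [[0,0,0],[0,0,0],[0,0,0],[0,0,0],[0,0,0],[0,0,0],[0,0,0],[0,0,0],[0,0,0],[0,0,0]], "grip": [5,5,5,5,5,5,5,5,5,5]}}

```text
clock: 5.32
tcp_pos: [0.5207, -0.0939, 0.1196]
orientation: [[-0.054, -0.001, -0.999], [0.999, 0.001, -0.054], [0.002, -1.0, 0.001]]
contact_force: [1.2, 2.5, -0.9]
width: 0.0153
```

```bash
python3 - <<'E'
from h import *
import pickle
for n in("wrist",): c=cam(n);save(c,"w2");pickle.dump(c,open("w2.pkl","wb"))
E
```

```text
(no output)
```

View pics/w2.png

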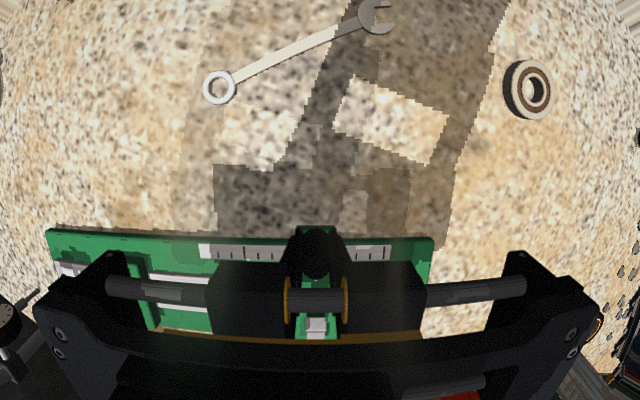

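>>> {"fn": "arm_command", "kwargs": {"slide": [[0,0,0],[0,0,0],[0,0,0],[0,0,0],[0,-40,0],[-35,-100,-47],[-70,-160,-47],[-70,-160,-47],[-70,-160,-47],[-70,-160,-47]], "turn": [[0,0,0],[0,0,0],[0,0,0],[0,0,0],[0,0,0],[0,0,0],[0,0,0],[0,0,0],[0,0,0],[0,0,0]], "grip": [60,60,60,60,60,90,90,90,90,90]}}

```text
clock: 6.62
tcp_pos: [0.5707, -0.1608, 0.2775]
orientation: [[-0.054, -0.004, -0.999], [0.999, 0.003, -0.054], [0.003, -1.0, 0.004]]
contact_force: [-0.2, 0.6, 0.2]
width: 0.0896
```

```bash
python3 - <<'E'
from h import *
import pickle
c=cam("wrist");print(r.state()["tcp_pos"],r.state()["width"]);pickle.dump(c,open("w3.pkl","wb"))
S,D=cam("scene"),cam("side");pickle.dump((S,D),open("sd3.pkl","wb"))
im=c["im"]
# predicted px of key points using bench fit
q=pickle.load(open("bench.pkl","rb"))
def wl(x,y,z): a=q[2];return [q[0]+np.cos(a)*x-np.sin(a)*y,q[1]+np.sin(a)*x+np.cos(a)*y,z]
P=[proj(c,wl(*p)) for p in((-.055,.075,.07),(-.028,.075,.082),(.028,.075,.082),(-.028,-.075,.082),(.028,-.075,.082),(-.04,.075,.017))];print(np.array(P).round(1))
u0=int(min(p[0] for p in P))-30;v0=int(min(p[1] for p in P))-25
z=im[v0:v0+120,u0:u0+250,::-1];z=cv2.resize(z,None,fx=3.2,fy=3.2,interpolation=cv2.INTER_CUBIC);cv2.imwrite("pics/w3z.png",z);print(u0,v0,z.shape)
E
```

```text
[ 0.5705 -0.1607  0.277 ] 0.08982925942476734
[[385.3 143.4]
 [386.7 172.7]
 [383.  226.4]
 [232.2 173. ]
 [236.5 226.4]
 [374.7 150.4]]
202 118 (384, 800, 3)
```

View pics/w3z.png

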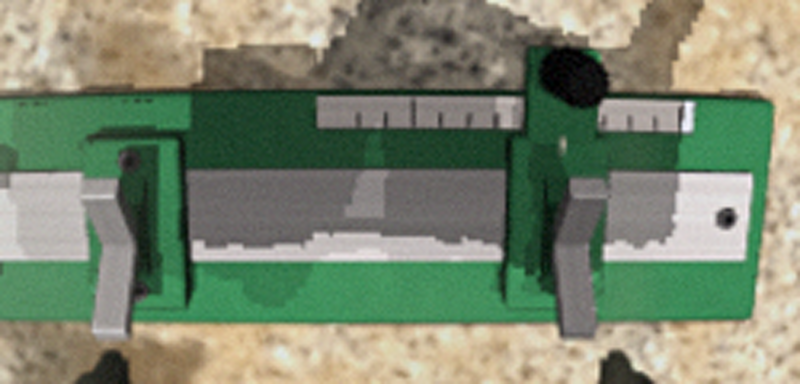

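```bash
python3 - <<'E'
from h import *
import pickle
c=pickle.load(open("w3.pkl","rb"));q=pickle.load(open("bench.pkl","rb"))
def loc(p): 
    a=q[2];d=p[:2]-q[:2];return 1e3*np.array([np.cos(a)*d[0]+np.sin(a)*d[1],-np.sin(a)*d[0]+np.cos(a)*d[1],p[2]])
g=lambda x,y,z:plane(c,202+x/3.2-.5+.16,118+y/3.2-.34,z)
for n,x,y,z in(("ff",102,185,.082),("fb",111.5,333,.082),("sf",588,185,.082),("sb",578.5,333,.082),("grip",574,78,.07),("ptr",562,145,.035),("t100",414,112,.017),("t170",603,118,.017),("bed+",771,100,.017),("bed+b",752,320,.017)):
    p=g(x,y,z);print(n,p,loc(p).round(1))
E
```

```text
ff [ 0.5579 -0.2412  0.082 ] [-25.5 -73.8  82. ]
fb [ 0.6061 -0.2393  0.082 ] [ 22.8 -74.5  82. ]
sf [ 0.5502 -0.0938  0.082 ] [-25.2  73.9  82. ]
sb [ 0.5982 -0.091   0.082 ] [22.9 74.  82. ]
grip [ 0.5194 -0.0987  0.07  ] [-56.3  70.6  70. ]
ptr [ 0.5468 -0.0928  0.035 ] [-28.6  75.   35. ]
t100 [ 0.5413 -0.144   0.017 ] [-36.8  24.2  17. ]
t170 [ 0.5389 -0.0744  0.017 ] [-35.5  93.8  17. ]
bed+ [ 0.5265 -0.0082  0.017 ] [-44.3 160.6  17. ]
bed+b [ 0.6151 -0.0018  0.017 ] [ 44.5 162.2  17. ]
```

```bash
python3 -c "
from h import *
import pickle
S,D=pickle.load(open('sd3.pkl','rb'))
print(plane(S,306,163,0),plane(D,362,185,0),tri((S,304,97),(D,365,128)),plane(S,235,160,0))
rows((.44,.352,.28),-13.6)"
```

```text
[0.7053 0.2436 0.    ] [0.7193 0.2407 0.    ] (array([0.7208, 0.2531, 0.2099]), [np.float64(0.009213686479883056), np.float64(0.009213686479974259)]) [0.6054 0.4359 0.    ]
t 6.775 slide [518.9  -0.8 102.6] turn [-0.0062  1.8625 -0.0022] F [ 0.4 -0.2  0. ] w 0.09021274245315429
```

>>> {"fn": "arm_command", "kwargs": {"slide": [[519,0,103],[519,0,103],[519,0,103],[519,0,103],[519,0,103],[519,0,103],[519,0,103],[519,0,103],[519,0,103],[519,0,103],[519,0,103],[519,0,103]], "turn": [[0,1.862,0],[0,1.862,0],[0,1.862,0],[0,1.862,0],[0,1.862,0],[0,1.862,0],[0,1.862,0],[0,1.862,0],[0,1.862,0],[0,1.862,0],[0,1.862,0],[0,1.862,0]], "grip": [80,80,80,80,80,80,80,80,80,80,80,80]}}

```text
clock: 8.28
tcp_pos: [0.4387, 0.3523, 0.278]
orientation: [[0.973, -0.007, 0.232], [-0.232, 0.002, 0.973], [-0.007, -1.0, 0.0]]
contact_force: [0.1, -0.4, -0.0]
width: 0.0797
```

```bash
python3 - <<'E'
from h import *
import pickle
c=cam("wrist");print(r.state()["tcp_pos"],r.state()["joint_positions"],r.state()["joint_vel"]);pickle.dump(c,open("w4.pkl","wb"));save(c,"w4")
print(proj(c,[.4401,.3522,.014]));rows((.44,.352,.28),-13.6)
E
```

```text
[0.439  0.352  0.2782] [ 0.5786 -0.0576  1.8602  0.0051  1.3433  0.8115] [-0.0119 -0.0045 -0.0047 -0.0001  0.0001 -0.0006]
(np.float64(317.86836027573185), np.float64(174.84042173734923))
t 8.325 slide [ 1.  -1.8  0.2] turn [-0.0003  0.0032 -0.0066] F [0.1 1.  0.4] w 0.0800956558367313
```

View pics/w4.png

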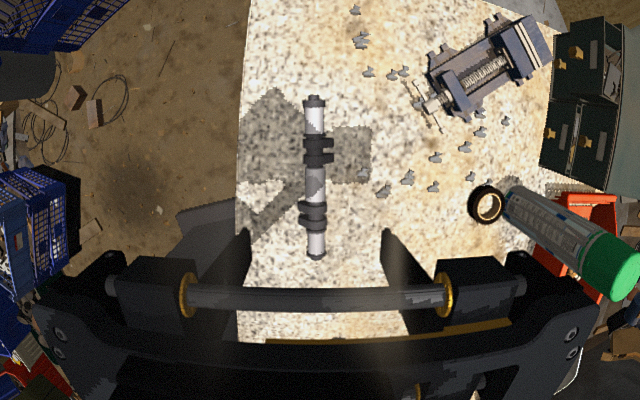

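```bash
python3 - <<'E'
from h import *
import pickle
c=pickle.load(open("w4.pkl","rb"));S,D=pickle.load(open("sd3.pkl","rb"))
im=c["im"].astype(int);g=im.sum(2)/3
# axis from column centroids of bright journals rows / bounds of bright centre journal
for v in (112,120,128,168,175,182,190,196,235,242):
    row=g[v,285:345];print(v,row.astype(int)[8:50:1])
E
python3 - <<'E'
import sys;sys.path.insert(0,".")
import os;os.chdir(".")
from h import *
import pickle
c=pickle.load(open("w4.pkl","rb"));S,D=pickle.load(open("sd3.pkl","rb"))
print((c["im"][92:265,312].sum(1)//3).tolist())
for n,u in(("e1",(314,97)),("ja",(314,121)),("mid",(315,182)),("jb",(315.5,240)),("e2",(316,258))): print(n,plane(c,*u,.014))
print(tri((c,315,182),(S,218,198.4),(D,275,179)))
E
```

```text
112 [139 132 109  95  89 107 126 124 154 195 191 109 131 159 184 201 219 227
 233 237 239 240 238 239 239 230 220 196 184 159 150 219 233 225 224 221
 202 160 131 156 187 185]
120 [122 130 140 151 158 162 154 127 123 122 122 112  99 106 124 175 222 230
 236 239 241 240 240 240 237 233 220 195 179 160 159 220 238 228 224 214
 217 222 217 218 217 224]
128 [150 143 145 151 155 154 142 133 133 146 146 135 108 114 128 140 142 151
 150 150 157 151 181 245 240 231 211 195 172 153 113 168 209 221 230 234
 233 237 217 168 167 177]
168 [127 131 137 134 125 133 138 150 142 132 135 132  86  83  91  82  79  77
  81  85  88  85  84  84  82  88  91  93  91  97  99 100 124 156 150 141
 137 144 151 159 141 123]
175 [120 131 158 156 148 133 123 106  98 107 114 122  89 107 120 128 139 145
 150 138 148 162 160 161 157 150 146 143 135 123 107  93 110 155 155 149
 134 117 101  93  92  97]
182 [119 132 133 117 101  92  88 103 123 135 127 107  72  91 101 109 113 119
 120 133 132 134 135 126 121 117 120 127 132 122 109  99 140 206 226 221
 223 225 208 123  98  96]
190 [108 104 117 124 125 124 123 122 126 113
[... 1017 characters left out ...]
4, 160, 157, 159, 152, 138, 127, 128, 126, 127, 129, 126, 133, 132, 129, 131, 126, 129, 131, 129, 130, 128, 132, 126, 121, 118, 149, 224, 223, 224, 229, 217, 153, 95, 82, 64, 49, 75, 87, 95, 88, 89, 89, 101, 90, 87, 88, 89, 88, 87, 56, 55, 80, 86, 94, 90, 94, 91, 92, 84, 54, 69, 79, 119, 176, 196, 197, 197, 196, 198, 195, 195, 198, 200, 200, 199, 201, 202, 197, 202, 202, 203, 207, 206, 128, 65, 70, 76, 70, 94, 210, 226, 213, 193, 206]
e1 [0.4569 0.4417 0.014 ]
ja [0.4504 0.4148 0.014 ]
mid [0.4348 0.3445 0.014 ]
jb [0.4178 0.2707 0.014 ]
e2 [0.4124 0.2453 0.014 ]
(array([0.4363, 0.3459, 0.0189]), [np.float64(1.216268259807151), np.float64(3.7020047119154444), np.float64(4.6426365207275495)])
```

```bash
python3 -c "
from h import *
rows((.434,.341,.081),-12.8)"
```

```text
t 8.325 slide [ -1.  197.2 -11.9] turn [-0.0004 -0.0107 -0.0065] F [0.1 1.  0.4] w 0.0800956558367313
```

>>> {"fn": "arm_command", "kwargs": {"slide": [[-1,60,-12],[-1,120,-12],[-1,160,-12],[-1,185,-12],[-1,197,-12],[-1,197,-12],[-1,197,-12]], "turn": [[0,-0.011,-0.0065],[0,-0.011,-0.0065],[0,-0.011,-0.0065],[0,-0.011,-0.0065],[0,-0.011,-0.0065],[0,-0.011,-0.0065],[0,-0.011,-0.0065]], "grip": [80,80,80,80,80,80,80]}}

```text
clock: 9.2
tcp_pos: [0.4349, 0.3415, 0.0827]
orientation: [[0.975, 0.002, 0.221], [-0.221, 0.002, 0.975], [0.002, -1.0, 0.002]]
contact_force: [0.3, 0.9, 0.8]
width: 0.0797
```

```bash
python3 - <<'E'
from h import *
import pickle
c=cam("wrist");save(c,"w5");pickle.dump(c,open("w5.pkl","wb"));print(r.state()["tcp_pos"],r.state()["contact_force"])
for y in(-.075,-.02,0,.02,.075): 
    a=np.radians(77.2);print(y,proj(c,[.434+y*np.cos(a),.341+y*np.sin(a),.026]))
E
```

```text
[0.4349 0.3415 0.0828] [-0.0315 -0.2257  1.6915]
-0.075 (np.float64(313.73442042584315), np.float64(357.91017706051935))
-0.02 (np.float64(313.47535662609437), np.float64(293.42083705249377))
0 (np.float64(313.3782185843367), np.float64(263.6941189862911))
0.02 (np.float64(313.2854680370183), np.float64(230.35409249197298))
0.075 (np.float64(313.1016709655997), np.float64(123.26270869091111))
```

View pics/w5.png

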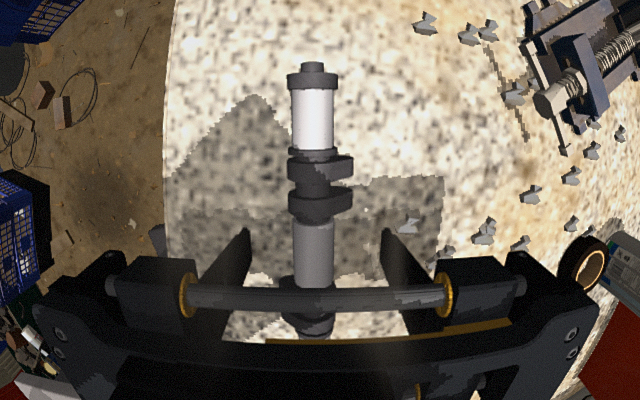

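>>> {"fn": "arm_command", "kwargs": {"slide": [[0,1,0],[0,1,0],[0,1,0],[0,1,0],[0,1,0],[0,1,0],[0,1,0],[0,1,0],[0,1,0],[0,1,0]], "turn": [[0,0,0],[0,0,0],[0,0,0],[0,0,0],[0,0,0],[0,0,0],[0,0,0],[0,0,0],[0,0,0],[0,0,0]], "grip": [12,12,12,12,12,12,12,12,12,12]}}

```text
clock: 10.5
tcp_pos: [0.4344, 0.3416, 0.0817]
orientation: [[0.975, 0.001, 0.221], [-0.221, 0.002, 0.975], [0.001, -1.0, 0.002]]
contact_force: [-5.5, 1.3, 2.9]
width: 0.0235
```

>>> {"fn": "arm_command", "kwargs": {"slide": [[0,-8,0],[0,-20,0],[0,-45,0],[0,-80,0],[0,-120,0],[0,-120,0],[0,-120,0]], "turn": [[0,0,0],[0,0,0],[0,0,0],[0,0,0],[0,0,0],[0,0,0],[0,0,0]], "grip": [12,12,12,12,12,12,12]}}

```text
clock: 11.38
tcp_pos: [0.4337, 0.3408, 0.2003]
orientation: [[0.975, -0.0, 0.221], [-0.221, 0.001, 0.975], [-0.0, -1.0, 0.001]]
contact_force: [0.2, -0.3, -4.8]
width: 0.0235
```

```bash
python3 - <<'E'
from h import *
import pickle
w5=pickle.load(open("w5.pkl","rb"));c=cam("wrist");save(c,"w6");pickle.dump(c,open("w6.pkl","wb"))
for n,k in(("w5",w5),("w6",c)):
    g=k["im"].astype(int).sum(2)//3
    print(n,"col",g[58:300:3,314].tolist());print("row100",g[100,280:346:2].tolist());print("row140",g[140,280:346:2].tolist())
    print("row250",g[250,280:346:2].tolist())
rows((.5781,-.1663,.200),3.05)
E
python3 - <<'E'
import os;os.chdir(".")
import cv2;im=cv2.imread("pics/w6.png");cv2.imwrite("pics/w6c.png",im[40:340,180:460])
E
```

```text
w5 col [225, 164, 100, 104, 108, 113, 111, 109, 107, 108, 120, 239, 238, 238, 237, 237, 236, 238, 238, 237, 239, 239, 238, 237, 238, 238, 237, 239, 238, 239, 250, 104, 112, 99, 97, 52, 88, 59, 62, 62, 64, 67, 54, 65, 62, 64, 64, 35, 61, 61, 61, 59, 58, 59, 62, 50, 95, 118, 118, 119, 125, 122, 123, 122, 123, 121, 119, 125, 115, 120, 120, 124, 120, 121, 115, 119, 118, 18, 36, 36, 50]
row100 [210, 198, 185, 174, 186, 194, 102, 149, 169, 185, 207, 210, 224, 230, 235, 237, 239, 237, 235, 235, 234, 229, 215, 200, 181, 172, 122, 210, 231, 227, 224, 221, 220]
row140 [143, 125, 118, 108, 110, 137, 93, 165, 180, 196, 212, 225, 230, 233, 236, 238, 239, 239, 237, 234, 231, 224, 211, 187, 164, 157, 102, 177, 184, 187, 201, 221, 233]
row250 [101, 102, 106, 114, 129, 139, 119, 80, 95, 99, 104, 108, 119, 129, 123, 123, 123, 123, 116, 115, 119, 109, 110, 102, 91, 94, 73, 114, 121, 119, 107, 98, 108]
w6 col [198, 151, 117, 123, 119, 115, 116, 113, 122, 118, 139, 245, 244, 244, 243, 244, 244, 244, 245, 244, 246, 244, 245, 245, 245, 244, 245, 245, 244, 244, 251, 92, 122, 106, 119, 42, 68, 66, 67, 69, 70, 62, 61, 70, 68, 67, 71, 37, 66, 66, 65, 70, 68, 75, 57, 52, 80, 137, 139, 130, 133, 140, 134, 134, 138, 131, 135, 133, 138, 132, 131, 126, 136, 133, 131, 134, 134, 21, 33, 44, 49]
row100 [138, 198, 237, 237, 232, 209, 131, 89, 149, 174, 188, 214, 226, 229, 236, 241, 243, 243, 244, 243, 244, 241, 238, 232, 217, 200, 185, 174, 129, 212, 227, 169, 216]
row140 [174, 145, 120, 116, 140, 160, 166, 93, 155, 186, 203, 222, 230, 235, 239, 241, 244, 245, 245, 244, 243, 240, 236, 228, 214, 191, 168, 140, 119, 236, 221, 228, 230]
row250 [7, 9, 1, 1, 2, 14, 21, 12, 80, 106, 109, 113, 119, 128, 127, 139, 141, 138, 133, 132, 124, 122, 121, 115, 115, 103, 100, 89, 47, 37, 43, 41, 35]
t 11.425 slide [ 253.4   -0.8 -462.2] turn [ 0.0005 -0.2763 -0.0019] F [-1.1 -0.5 -5.3] w 0.023717963431753954
```

View pics/w6c.png

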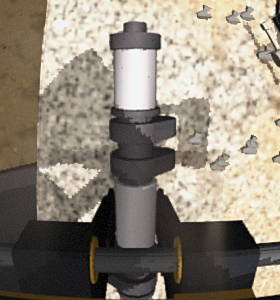

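```bash
python3 - <<'E'
from h import *
import pickle
c=pickle.load(open("w6.pkl","rb"));s=r.state();O=np.array(s["orientation"]);p=np.array(s["tcp_pos"])
z=p[2]-.0677+.011
for u,v in((315.2,90.5),(315.2,150),(315.2,100),(315.2,140),(315.5,250)): print(v,1e3*(O.T@(plane(c,u,v,z)-p)))
print("side",[1e3*(O.T@(plane(c,u,120,p[2]-.0677+.004)-p)) for u in(293,337.5)])
E
```

```text
90.5 [ 0.676  56.631  90.4156]
150 [ 0.6592 56.6527 61.5122]
100 [ 0.6735 56.6344 85.8248]
140 [ 0.6622 56.649  66.4287]
250 [ 0.7845 56.6929  7.6078]
side [array([-10.4706,  63.6626,  75.8653]), array([11.8626, 63.6211, 75.8533])]
```

>>> {"fn": "arm_command", "kwargs": {"slide": [[10,-5,-20],[40,-10,-75],[253,-10,-462],[253,-10,-462],[253,-10,-462],[253,-10,-462],[253,-10,-462],[253,-10,-462],[253,-10,-462],[253,-10,-462],[253,-10,-462],[253,-10,-462]], "turn": [[0,0,0],[0,-0.05,0],[0,-0.1,0],[0,-0.15,0],[0,-0.2,0],[0,-0.25,0],[0,-0.276,0],[0,-0.276,0],[0,-0.276,0],[0,-0.276,0],[0,-0.276,0],[0,-0.276,0]], "grip": [12,12,12,12,12,12,12,12,12,12,12,12]}}

```text
clock: 12.92
tcp_pos: [0.5771, -0.1645, 0.2078]
orientation: [[0.999, -0.004, -0.054], [0.054, 0.001, 0.999], [-0.004, -1.0, 0.001]]
contact_force: [-0.2, -0.2, -3.8]
width: 0.0236
```

```bash
python3 -c "
from h import *
rows((.578,-.167,.153),3.05)"
```

```text
t 12.925 slide [ 1.  54.8 -2.6] turn [-0.0011  0.0011 -0.0042] F [-0.2 -0.2 -3.8] w 0.023618765180365372
```

>>> {"fn": "arm_command", "kwargs": {"slide": [[1,10,-3],[1,25,-3],[1,38,-3],[1,47,-3],[1,53,-3],[1,55,-3],[1,55,-3]], "turn": [[-0.001,0.001,-0.004],[-0.001,0.001,-0.004],[-0.001,0.001,-0.004],[-0.001,0.001,-0.004],[-0.001,0.001,-0.004],[-0.001,0.001,-0.004],[-0.001,0.001,-0.004]], "grip": [12,12,12,12,12,12,12]}}

```text
clock: 13.8
tcp_pos: [0.5782, -0.1675, 0.153]
orientation: [[0.999, 0.0, -0.053], [0.053, -0.0, 0.999], [0.0, -1.0, -0.0]]
contact_force: [0.0, 0.6, -4.2]
width: 0.0233
```

```bash
python3 - <<'E'
from h import *
import pickle
c=cam("wrist");save(c,"w7");S=cam("scene");D=cam("side");pickle.dump((c,S,D),open("w7.pkl","wb"));rows((.578,-.167,.1427),3.05)
z=lambda k,u,v,w,h,f:cv2.resize(k["im"][v:v+h,u:u+w,::-1],(int(w*f),int(h*f)),interpolation=cv2.INTER_CUBIC)
C=np.zeros((600,800,3),np.uint8)
a=z(c,200,40,240,200,1.9);b=z(S,370,190,150,100,2.25);e=z(D,335,215,110,110,3)
C[:a.shape[0],:a.shape[1]]=a;C[380:380+min(220,b.shape[0]),:b.shape[1]]=b[:220];C[:e.shape[0],460:460+e.shape[1]]=e
cv2.imwrite("pics/w7c.png",C)
E
```

```text
t 13.95 slide [-0.3 10.7  0.5] turn [0.0003 0.0001 0.0007] F [ 0.8  0.7 -4.4] w 0.023153766133840733
```

View pics/w7c.png

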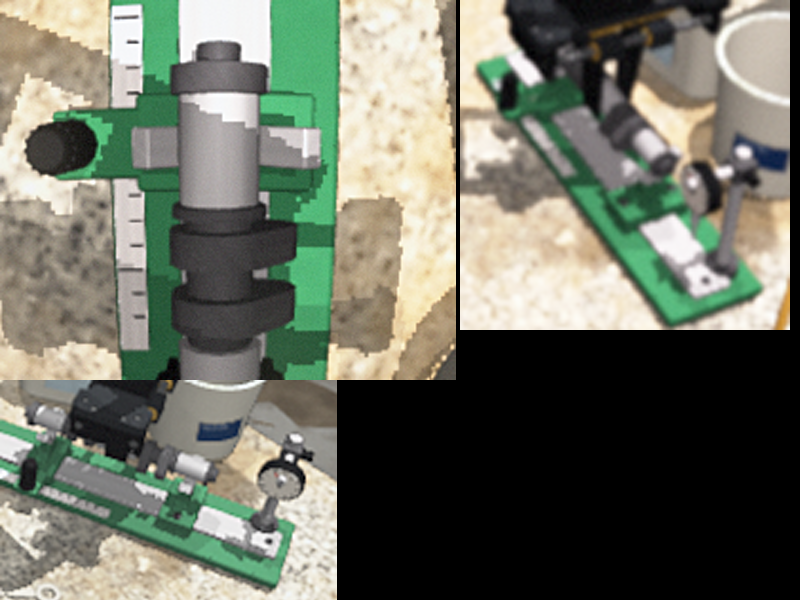

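>>> {"fn": "arm_command", "kwargs": {"slide": [[1,3,0],[1,5,0],[1,7,0],[1,7,0],[1,7,0]], "turn": [[0,0,0],[0,0,0],[0,0,0],[0,0,0],[0,0,0]], "grip": [12,12,12,12,12]}}

```text
clock: 14.58
tcp_pos: [0.5793, -0.1675, 0.1464]
orientation: [[0.999, 0.001, -0.053], [0.053, -0.0, 0.999], [0.001, -1.0, -0.0]]
contact_force: [0.2, 0.5, -4.5]
width: 0.023
```

>>> {"fn": "arm_command", "kwargs": {"slide": [[0,1,0],[0,1.5,0],[0,1.5,0]], "turn": [[0,0,0],[0,0,0],[0,0,0]], "grip": [12,12,12]}}

```text
clock: 14.95
tcp_pos: [0.5793, -0.1675, 0.1448]
orientation: [[0.999, 0.001, -0.053], [0.053, -0.0, 0.999], [0.001, -1.0, -0.0]]
contact_force: [0.5, 0.2, -4.9]
width: 0.0233
```

```bash
python3 -c "
from h import *
s=r.state();print(s['tcp_pos'],s['contact_force'],s['moment'])"
```

```text
[ 0.5793 -0.1675  0.1448] [ 0.5334  0.2282 -4.8684] [-0.1098  0.0723 -0.0338]
```

>>> {"fn": "arm_command", "kwargs": {"slide": [[0,0.7,0],[0,1,0],[0,1,0]], "turn": [[0,0,0],[0,0,0],[0,0,0]], "grip": [12,12,12]}}

```text
clock: 15.32
tcp_pos: [0.5793, -0.1675, 0.1438]
orientation: [[0.999, 0.001, -0.053], [0.053, -0.0, 0.999], [0.001, -1.0, -0.0]]
contact_force: [0.0, -0.3, -5.6]
width: 0.0234
```

>>> {"fn": "arm_command", "kwargs": {"slide": [[0,0.5,0],[0,0.8,0],[0,0.8,0]], "turn": [[0,0,0],[0,0,0],[0,0,0]], "grip": [12,12,12]}}

```text
clock: 15.7
tcp_pos: [0.5795, -0.1675, 0.1432]
orientation: [[0.999, 0.001, -0.053], [0.053, -0.0, 0.999], [0.001, -1.0, -0.0]]
contact_force: [-0.1, -0.7, -4.2]
width: 0.0235
```

```bash
python3 -c "
from h import *
s=r.state();print(s['tcp_pos'],s['contact_force'],s['moment'])"
```

```text
[ 0.5795 -0.1675  0.1432] [-0.1015 -0.7025 -4.1545] [-0.0595 -0.0147 -0.0356]
```

Small steps on until the rests carry the weight.

>>> {"fn": "arm_command", "kwargs": {"slide": [[0,0.5,0],[0,0.8,0],[0,0.8,0]], "turn": [[0,0,0],[0,0,0],[0,0,0]], "grip": [12,12,12]}}

```text
clock: 16.08
tcp_pos: [0.5797, -0.1675, 0.1428]
orientation: [[0.999, 0.002, -0.053], [0.053, -0.0, 0.999], [0.002, -1.0, -0.0]]
contact_force: [0.1, 0.1, -0.8]
width: 0.0232
```

```bash
python3 -c "
from h import *
s=r.state();print(s['tcp_pos'],s['contact_force'],s['moment'])"
```

```text
[ 0.5797 -0.1675  0.1428] [ 0.1149  0.0836 -0.8369] [ 0.0794  0.0047 -0.0664]
```

>>> {"fn": "arm_command", "kwargs": {"slide": [[0.2,0.4,0],[0.3,0.7,0],[0.3,0.7,0]], "turn": [[0,0,0],[0,0,0],[0,0,0]], "grip": [12,12,12]}}

```text
clock: 16.45
tcp_pos: [0.58, -0.1675, 0.1426]
orientation: [[0.999, 0.001, -0.053], [0.053, -0.0, 0.999], [0.001, -1.0, -0.0]]
contact_force: [-3.9, 1.7, 2.7]
width: 0.0235
```

```bash
python3 -c "
from h import *
s=r.state();print(s['tcp_pos'],s['contact_force'],s['moment'])"
```

```text
[ 0.58   -0.1675  0.1426] [-3.9223  1.7074  2.6575] [ 0.1521  0.6683 -0.067 ]
```

>>> {"fn": "arm_command", "kwargs": {"slide": [[-0.2,-0.2,0],[-0.2,-0.2,0],[-0.2,-0.2,0],[-0.2,-0.2,0],[-0.2,-0.2,0],[-0.2,-0.2,0]], "turn": [[0,0,0],[0,0,0],[0,0,0],[0,0,0],[0,0,0],[0,0,0]], "grip": [12,12,24,26,30,60]}}

```text
clock: 17.2
tcp_pos: [0.58, -0.1677, 0.1431]
orientation: [[0.999, 0.002, -0.053], [0.053, -0.001, 0.999], [0.002, -1.0, -0.001]]
contact_force: [-0.1, -0.0, 0.1]
width: 0.0356
```

>>> {"fn": "arm_command", "kwargs": {"slide": [[0,0,0],[0,0,0],[0,0,0]], "turn": [[0,0,0],[0,0,0],[0,0,0]], "grip": [70,70,70]}}

```text
clock: 17.58
tcp_pos: [0.58, -0.1677, 0.1431]
orientation: [[0.999, 0.002, -0.053], [0.053, -0.001, 0.999], [0.002, -1.0, -0.001]]
contact_force: [-0.2, 0.5, 0.8]
width: 0.0647
```

```bash
python3 - <<'E'
from h import *
import pickle
s=r.state();print(s['tcp_pos'],s['contact_force'],s['width'])
c=cam("wrist");save(c,"w8");pickle.dump(c,open("w8.pkl","wb"));w7=pickle.load(open("w7.pkl","rb"))[0]
for k in(w7,c):
    g=k["im"].astype(int).sum(2)//3
    print("col",g[58:160:2,314].tolist());print("row100",g[100,280:346:2].tolist());print("row140",g[140,280:346:2].tolist())
E
```

```text
[ 0.58   -0.1677  0.1431] [-0.2235  0.524   0.7632] 0.06469960759904296
col [248, 255, 122, 123, 122, 128, 129, 110, 129, 123, 121, 121, 126, 119, 113, 153, 253, 248, 248, 248, 251, 177, 182, 182, 182, 180, 175, 179, 179, 182, 175, 179, 181, 179, 180, 178, 176, 174, 177, 174, 174, 179, 175, 174, 174, 178, 88, 71, 71, 63, 68]
row100 [82, 76, 81, 82, 78, 83, 80, 77, 119, 125, 139, 154, 156, 157, 166, 169, 176, 177, 185, 249, 247, 245, 243, 237, 229, 210, 197, 182, 92, 76, 78, 77, 80]
row140 [48, 53, 53, 48, 55, 53, 52, 64, 121, 129, 143, 152, 160, 168, 164, 168, 171, 179, 172, 166, 166, 160, 162, 151, 139, 124, 111, 101, 77, 83, 78, 45, 46]
col [248, 255, 109, 122, 128, 127, 124, 122, 126, 128, 123, 124, 124, 118, 111, 192, 250, 248, 248, 248, 249, 237, 176, 177, 181, 180, 175, 175, 175, 177, 172, 181, 179, 175, 173, 177, 174, 173, 173, 177, 173, 178, 176, 173, 175, 181, 60, 67, 74, 67, 68]
row100 [76, 81, 78, 81, 80, 82, 78, 83, 111, 124, 135, 142, 157, 158, 164, 167, 219, 237, 252, 251, 249, 246, 244, 239, 230, 216, 203, 186, 114, 74, 77, 76, 77]
row140 [67, 69, 64, 61, 68, 62, 68, 70, 114, 132, 138, 152, 163, 163, 168, 168, 174, 178, 174, 171, 166, 166, 162, 150, 139, 124, 114, 98, 70, 60, 63, 66, 54]
```

>>> {"fn": "arm_command", "kwargs": {"slide": [[0,-8,0],[0,-25,0],[0,-60,0],[0,-110,0],[0,-150,0],[0,-180,30],[0,-180,30],[0,-180,30]], "turn": [[0,0,0],[0,0,0],[0,0,0],[0,0,0],[0,0,0],[0,0,0],[0,0,0],[0,0,0]], "grip": [70,70,70,70,70,70,70,70]}}

```text
clock: 18.62
tcp_pos: [0.5777, -0.1377, 0.3229]
orientation: [[0.999, 0.002, -0.053], [0.053, -0.001, 0.999], [0.002, -1.0, -0.001]]
contact_force: [-0.7, -0.4, -1.1]
width: 0.0697
```

```bash
python3 - <<'E'
from h import *
import pickle
s=r.state();print(s['clock'],s['tcp_pos'],s['contact_force'])
c=cam("wrist");save(c,"w9");pickle.dump(c,open("w9.pkl","wb"))
a=np.radians(3.05);q=np.array([.5793,-.1665])
def prof(k,x,z,ys):
    o=[]
    for y in ys:
        p=[q[0]+np.cos(a)*x-np.sin(a)*y,q[1]+np.sin(a)*x+np.cos(a)*y,z];u,v=proj(k,p)
        o.append(cv2.getRectSubPix(k["im"],(1,1),(u,v))[0,0].astype(int))
    return np.array(o)
ys=np.arange(-.112,.113,.002)
P=prof(c,0,.086,ys);print("axis",[(int(y*1e3),int(p.sum()//3)) for y,p in zip(ys,P)])
for lo,hi in((-.095,-.055),(.055,.095)):
  for x in(-.021,.021):
    yy=np.arange(lo,hi,.002);p=prof(c,x,.075,yy);print("arm x",x,[(int(round(y*1e3)),int(k[1]-k[0]),int(k.sum()//3)) for y,k in zip(yy,p)])
E
```

```text
18.625 [ 0.5777 -0.1377  0.3229] [-0.7076 -0.4472 -1.109 ]
axis [(-112, 26), (-110, 161), (-108, 246), (-106, 199), (-104, 148), (-102, 173), (-99, 244), (-97, 210), (-95, 111), (-93, 84), (-91, 80), (-89, 82), (-87, 184), (-85, 214), (-83, 214), (-81, 214), (-79, 214), (-77, 215), (-75, 212), (-73, 215), (-71, 214), (-69, 215), (-67, 216), (-65, 216), (-63, 216), (-61, 210), (-59, 147), (-57, 84), (-55, 51), (-53, 84), (-51, 90), (-49, 93), (-47, 92), (-45, 86), (-43, 55), (-41, 73), (-39, 93), (-37, 90), (-35, 89), (-33, 93), (-31, 92), (-29, 95), (-27, 96), (-25, 68), (-23, 60), (-21, 91), (-19, 159), (-17, 225), (-15, 228), (-13, 227), (-11, 226), (-9, 227), (-7, 226), (-5, 228), (-3, 228), (-1, 227), (0, 228), (2, 227), (4, 230), (6, 228), (8, 229), (10, 229), (12, 231), (14, 235), (16, 203), (18, 222), (20, 179), (22, 85), (24, 57), (26, 52), (28, 58), (30, 65), (32, 63), (34, 56), (36, 62), (38, 62), (40, 64), (42, 62), (44, 59), (46, 63), (48, 65), (50, 65), (52, 59), (54, 44), (56, 63), (58, 63), (60, 74), (62, 151), (64, 156), (66, 157), (68, 158), (70, 162), (72, 157), (74
[... 764 characters left out ...]
69, -5, 77), (-67, 36, 92), (-65, 72, 101), (-63, 69, 109), (-61, 55, 102), (-59, 6, 81), (-57, -3, 45)]
arm x -0.021 [(55, 51, 73), (57, 57, 73), (59, 55, 70), (61, 54, 70), (63, 51, 66), (65, 52, 67), (67, 56, 69), (69, 12, 113), (71, -7, 151), (73, -3, 147), (75, -8, 145), (77, -6, 151), (79, -5, 151), (81, 1, 91), (83, 56, 69), (85, 60, 72), (87, 52, 72), (89, 57, 72), (91, 57, 73), (93, 58, 71)]
arm x 0.021 [(55, 27, 51), (57, 57, 68), (59, 58, 71), (61, 54, 72), (63, 51, 72), (65, 43, 65), (67, 56, 69), (69, 20, 90), (71, -7, 125), (73, -7, 126), (75, -3, 126), (77, -4, 125), (79, -6, 125), (81, 1, 85), (83, 55, 71), (85, 59, 70), (87, 56, 72), (89, 61, 71), (91, 59, 71), (93, 53, 70)]
```

```bash
python3 - <<'E'
from h import *
import pickle
d=pickle.load(open("c0.pkl","rb"))["scene"]["im"].astype(int);S=cam("scene");save(S,"end");e=S["im"].astype(int)
for n,(u,v,w) in dict(bearing=(299,250,14),spanner=(365,285,35),tape=(291,168,12)).items():
    print(n,np.abs(d-e)[v-12:v+12,u-w:u+w].mean().round(1),np.percentile(np.abs(d-e)[v-12:v+12,u-w:u+w],95))
s=r.state();print(s["clock"],s["contact_force"]);print(r.job_done())
E
```

```text
bearing 18.2 24.0
spanner 20.1 63.0
tape 14.0 23.0
18.725 [-0.2448  0.8567 -0.4281]
the job is handed in; nothing more can be done
None
```

The camshaft is lying across the two V-rests, with each rest under one end journal, and the job was handed in at about 18.7 s.

**What I did:**
- **Sliding rest:** I moved it about 54 mm by its black grip and let go.
- **Camshaft:** I gripped it by the centre journal and lowered it in small steps until the rests took its weight. The contact force was under about 10 N. Then I released it and backed off upward.

**Last checks:**
- **Spacing:** in the last wrist image the rests measure about 150.7 mm apart. Earlier readings of the same spacing ran from about 149 to 151.6 mm, so it is good to about 1.5 mm.
- **Seating:** the journals span about −87 to −62 and +61 to +89 mm, so both 12 mm rests lie inside them. The tool height at contact matched the 75 mm seat height, and the camshaft did not shift when released.
- **Robot:** the gripper was clear and the force reading was near zero when I handed in.

**Disagreements and limits:**
- **Fixed rest:** it first read −78 mm in the final image. I put that down to assuming too low a height, and corrected by a hand estimate it reads about −75 mm.
- **Lateral position:** the V sat 1 to 2 mm further from the robot than I first measured. I corrected for this on the way down.
- **Bystanders:** comparing images before and after for the bearing, spanner and tape roll was inconclusive. Brightness changed across all three areas, which may be the arm's shadow. I never moved the gripper down near any of them.
- **Final view:** the last placement check used numbers taken from the image, because I had used all 12 picture views.

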